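# Load a rosewood slab under the drill-guide bridge

## Task

Load the dark wooden slab into the drilling jig: push it flat along the table, in under the low steel bridge from the open side, until its leading end sits square against the stop bar behind the bridge, then take the hand away. The slab is only pushed, never lifted or tipped, and the bottle, the jar, the cup and the wooden offcut stay where they are.

Things in the scene. Friction and masses are not known exactly. Their poses are not given: they have to be found in the camera images.
- jig: Fixed steel drill-guide jig. Origin on the table under the middle of its bridge; x = feed direction (entry side open at -x), y across, z up. Bridge bar: x -18 to 18 mm, y -76 to 76, underside 22 mm, top 34 mm above the table, brass bushes on it up to 42 mm. Opening beneath: 104 mm wide (y -52 to 52) between posts as deep as the bar; 8 mm high feet reach out to y +-106.
- jig_stop (a point): Middle of the near face of the jig's stop bar, at table height, 45 mm beyond the jig's origin along the feed direction; axes as the jig's. The bar is 14 mm high and lies across the whole opening.
- slab_center (a point): Centre of the loose flat dark wooden slab: 110 mm long (x) by 90 wide (y) by 18 thick (z), lighter strip of grain along one side, about 0.17 kg. It starts on the table before the entry side, its length within 25 degrees of the feed direction. Pushed home, this point is 55 mm short of the stop face and about 47 mm of the slab still sticks out before the bridge bar.
- bottle: Bystander: amber glass bottle, 62 mm across, 150 mm tall, standing beyond the stop bar. Origin at the centre of its underside.
- jar: Bystander: small glass jar with a white cap, 56 mm across, 70 mm tall, standing beside the jig on its +y side. Origin at the centre of its underside.
- cup: Bystander: turned dark wooden cup, 70 mm across at the rim, 60 mm tall, standing beside the jig on its -y side. Origin at the centre of its underside.
- offcut: Bystander: small dark wooden offcut block, 45 x 35 x 30 mm high, lying beside the entry of the jig on its -y side. Origin at the centre of its underside.
Not all that is in view belongs to the job. Of the things shaped like the part that bears slab_center, the dark wooden one is meant. There is more than one size of the jig; the job needs the smaller.

How it is judged:
By the outcome, as a careful person would: the job done as asked, in the order asked, and still so for the second after the job is handed in, with the robot touching nothing.
It also fails if it takes over 64 s, if anything falls off the work surface, if the arm or the gripper's body presses on something with over 40 N, if the wrist force passes 120 N, or if a joint passes its speed limit or range.

## Robot

A 7-joint arm with a two-finger parallel gripper is mounted at the origin on the work surface. World frame = base frame: x ahead of the robot, y to its left, z up, the work surface at z = 0. Lengths are in m, angles in degrees, forces in N, time in s.
With the tool pointing down it reaches from about 0.425 to 0.875 m from the base axis. Payload 4.7 kg.
Tool frame: the origin (TCP) lies at the very end of the fingers, on their centre line; the grasp point (between the pads) lies behind it (env.pinch_z is the z of the grasp point in the tool frame, in m); z points along the fingers, y is the direction in which the jaws open and shut (so a half turn about z gives the same grasp; the last joint's range is limited). The gripper opens to 87 mm and grips with 3 to 60 N. Pads are 19 mm wide; open, the fingers measure 117 mm over their backs; the gripper's body (75 mm by 190 mm) begins 51 mm behind the grasp point.
Start: joints at [67.5, 18.392, -4.016, 83.108, 1.295, 78.541, -3.26], TCP at [0.257, -0.597, 0.223] pointing down, gripper open.
Joint ranges: [-163.93, 163.93], [-17.29, 119.83], [-79.2, 71.16], [3.27, 140.29], [-89.18, 269.18], [5.43, 117.66], [-154.24, 154.24]. Speed limits (degrees/s): [147.25, 147.25, 180, 180, 180, 180, 180].

## Interface

Orientations are given as [roll, pitch, yaw] about the fixed x, y, z axes, in that order (R = Rz(yaw) Ry(pitch) Rx(roll)).
In Python, from cell import readout, read_camera, env gives the robot as it stands. The module is installed in compiled form; this text tells all that it offers.
- The arm moves only by the tool servo_tool, never from a script. Its argument "plan" is a list that holds one entry, the list of rows, each a list of 5 numbers: the finger opening in m, from 0 to 0.087, then the shift along the tool's x, y, z in m, then the turn about the tool's z in rad. In form: [[[jaw, x, y, z, yaw], ...]]. A call has 1 to 12 rows; each row is the pose to reach, as a shift and turn from the pose measured when the call began, along the tool's axes at that moment; what a row does not reach only later rows make up. A row lasts 1/12 s, in which the tool goes at most 41.7 mm and 7.16 degrees, less where a joint would pass 70% of its speed; a pose out of reach is approached as far as the arm can. A call with a gripper value outside its range is refused whole. The fingers move at their own pace and stop on an object; "force" is the grip in N (left out, the last holds). Time passes only in rows, so rows that repeat a pose let the fingers close. It gives the time, the measured TCP pose, the force and the opening at its end, in the units of the state.
- readout.get_obs(): the state, without advancing time (a new reading comes with each control period).
- read_camera(name): name is "scene" or "side" or "wrist"; returns a dict with "image" (384x512x3 uint8, red, green, blue), "range_z" (384x512 float32, m along the optical axis (not along the pixel's ray), 0 where there is no reading), "mtx" (3x3 intrinsics, pixels), "camera_from_world" (4x4, takes a point from world to camera coordinates). Camera axes: x right, y up, looking along -z (the intrinsics and any distortion apply to the point x, -y, -z); pixel columns grow to the right and rows downward; lengths in m; the calibration is good to about 2 mm. A picture is of the moment at which its call begins.
- env.sign_off(): hands the job in, once; it reports no verdict.
The state is a dict: "time_s": time; "qpos": joint angles; "joint_velocities": joint speeds; "effort": joint torques, N m; "tool_pos": TCP position; "tool_rot": TCP orientation; "force": force on the tool from outside, world axes, zero at the start; "wrist_torque": the same for the moment, N m; "grip_width": finger opening in m.
Only numpy, scipy, OpenCV 4.12 (cv2) and the standard library are available. Lean on these libraries where they do the work, as an engineer would, in place of code of your own. Each camera call takes 0.05 s, during which the arm holds its last target. There are 200 camera calls.

## Working session

There is one attempt and no reset: what is moved stays moved. The work goes in short steps, Python scripts to look and compute and a tool call to move; the robot and the scene stay as the last step left them, time stands still between calls to the robot, and variables do not carry over. Pictures are saved under pics/ and viewed, about 8 in all and at most 12, crops included, and the job is handed in when it is done.

Besides the shell and the picture viewer there is one more tool, called after "Emit:" as name(argument=value, ...) on one line, values as JSON. servo_tool: Moves the arm, as the interface text tells. Its arguments: {"type":"object","properties":{"plan":{"type":"array"},"force":{"type":"number"}},"required":["plan"]}

```bash
mkdir -p pics; cat > h.py <<'E'
import numpy as np,cv2
from cell import readout,read_camera,env
def cloud(c):
    K=c["mtx"];z=c["range_z"].astype(float);v,u=np.mgrid[:z.shape[0],:z.shape[1]]
    P=np.stack([(u-K[0,2])/K[0,0]*z,-(v-K[1,2])/K[1,1]*z,-z,np.ones_like(z)],-1)
    W=P@np.linalg.inv(c["camera_from_world"]).T
    W=W[...,:3];W[z<=0]=np.nan
    return W
def save(n,im): cv2.imwrite("pics/"+n,im[...,::-1])
E
python3 - <<'E'
from h import *
o=readout.get_obs();print({k:np.round(v,3) for k,v in o.items()},env.pinch_z)
a=[]
for n in("scene","side"):
    c=read_camera(n);np.save(n+".npy",c,allow_pickle=True);a.append(c["image"])
    W=cloud(c);print(n,np.linalg.inv(c["camera_from_world"])[:3,3])
save("a.png",cv2.resize(a[0],(800,600)));save("b.png",cv2.resize(a[1],(800,600)))
E
```

```text
{'time_s': np.float64(0.0), 'qpos': array([67.499, 18.438, -4.017, 83.175,  1.294, 78.54 , -3.26 ]), 'joint_velocities': array([ 0.034,  0.019,  0.01 ,  0.033,  0.063, -0.045, -0.047]), 'effort': array([-0.0000e+00, -4.9130e+01, -4.0400e-01, -3.1253e+01, -6.4000e-02,
        4.4000e-02,  0.0000e+00]), 'tool_pos': array([ 0.257, -0.596,  0.221]), 'tool_rot': array([-1.79892e+02,  4.00000e-03,  2.33120e+01]), 'force': array([ 1.288, -0.437, -0.734]), 'wrist_torque': array([-0.012,  0.019,  0.014]), 'grip_width': np.float64(0.087)} -0.0187
scene [ 0.96539045 -0.55569274  1.00941089]
side [0.00542717 0.73841535 0.77372552]
```

View pics/a.png

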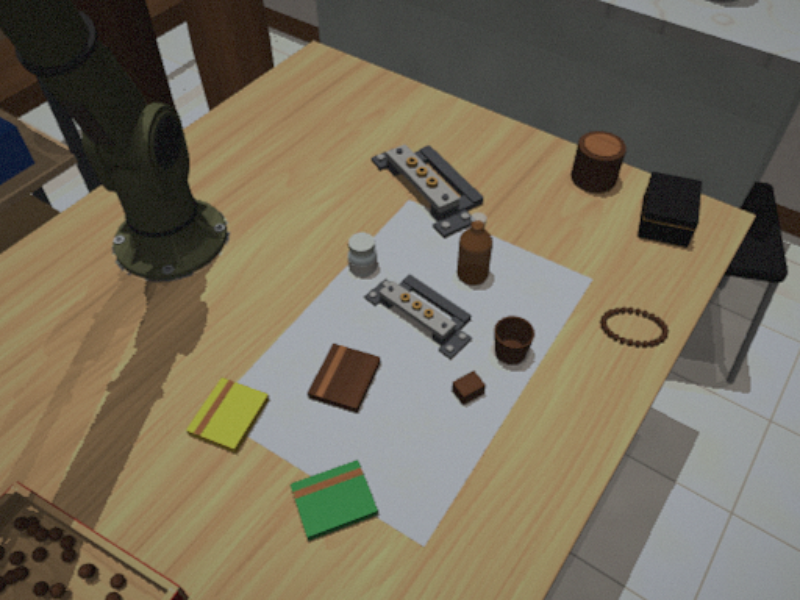

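View pics/b.png

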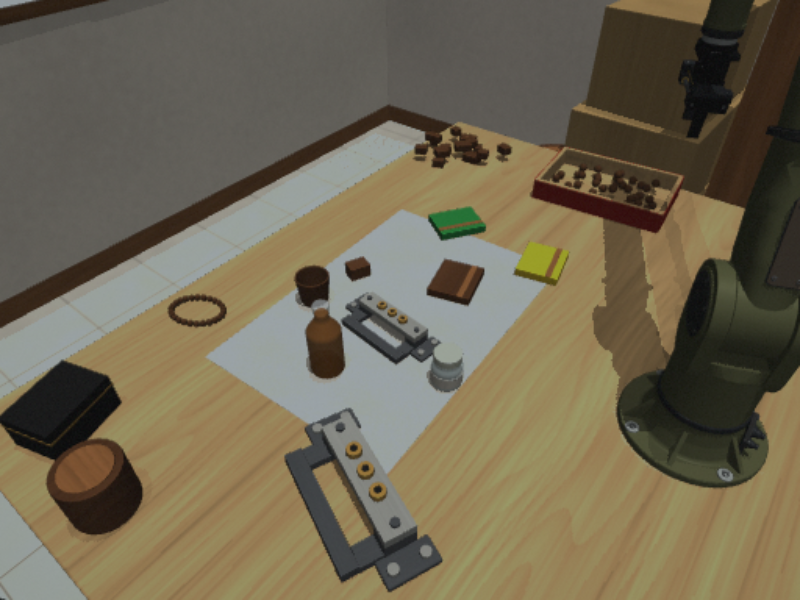

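The scene view (800 px wide) shows the dark slab at (345,377), with the small jig at (415,312) and its stop bar at (437,298). The jar is at (362,253), bottle (475,255), cup (513,340) and offcut (468,387). The yellow and green slabs and the larger jig at (428,183) are distractors. Next I'll measure slab and jig.

```bash
cat > m.py <<'E'
from h import *
def comp(mask,seed):
    n,l,s,c=cv2.connectedComponentsWithStats(mask.astype(np.uint8),connectivity=4)
    ids=[l[y,x] for y in range(seed[1]-4,seed[1]+5) for x in range(seed[0]-4,seed[0]+5) if l[y,x]]
    return l==np.bincount(ids).argmax()
def rect(P):
    r=cv2.minAreaRect((P*1000).astype(np.float32));b=cv2.boxPoints(r)
    e=[b[1]-b[0],b[2]-b[1]];L=[np.linalg.norm(x) for x in e];i=int(np.argmax(L))
    return np.round(r[0],1),np.round(L,1),round(np.degrees(np.arctan2(e[i][1],e[i][0]))%180,1)
def plane(c,mask,h):
    K=c["mtx"];v,u=np.nonzero(mask);T=np.linalg.inv(c["camera_from_world"])
    d=np.stack([(u-K[0,2])/K[0,0],-(v-K[1,2])/K[1,1],-np.ones(len(u))],-1)@T[:3,:3].T;o=T[:3,3]
    return (o+d*((h-o[2])/d[:,2])[:,None])[:,:2]
E
python3 - <<'E'
from m import *
px={"scene":dict(slab=(345,377),jig=(415,312),stop=(437,298),off=(468,387),cup=(513,340),jar=(362,253),bottle=(475,262)),
"side":dict(slab=(456,281),jig=(390,317),stop=(377,334),off=(357,269),cup=(312,285),jar=(447,372),bottle=(325,347))}
for n in px:
    c=np.load(n+".npy",allow_pickle=True).item();W=cloud(c);im=c["image"].astype(int)
    for k,(x,y) in px[n].items():
        x=int(x*.64);y=int(y*.64);print(n,k,np.round(1000*np.nanmedian(W[y-1:y+2,x-1:x+2].reshape(-1,3),0)),im[y,x])
    Z=W[...,2]
    s=px[n]["slab"];s=(int(s[0]*.64),int(s[1]*.64))
    m=comp((Z>.009)&(Z<.03),s);print("slab depth",m.sum(),rect(W[m][:,:2]),np.median(Z[m]))
    sat=im.max(2)-im.min(2); m=comp((im[...,0]-im[...,2]>20),s);print("slab colour",m.sum(),rect(plane(c,m,.018)))
    s=px[n]["jig"];s=(int(s[0]*.64),int(s[1]*.64))
    m=comp((Z>.027)&(Z<.05),s);print("bridge",m.sum(),rect(W[m][:,:2]),np.median(Z[m]))
E
```

```text
scene slab [503. -72.  19.] [74 51 37]
scene jig [527. 103.  35.] [143 143 139]
scene stop [532. 167.  14.] [70 72 76]
scene off [688.  24.  29.] [83 54 36]
scene cup [695. 169.   7.] [50 38 31]
scene jar [381. 141.  70.] [66 65 62]
scene bottle [567. 241.  70.] [55 40 29]
slab depth 1254 (array([501.2, -68.7]), array([112.6,  92.4], dtype=float32), np.float32(105.4)) 0.01876661890844694
slab colour 1160 (array([501.1, -69.5]), array([112.2,  89.4], dtype=float32), np.float32(104.6))
bridge 614 (array([526.1, 113.5]), array([154.5,  41.8], dtype=float32), np.float32(172.5)) 0.035165090035379265
side slab [497. -58.  18.] [70 46 30]
side jig [522. 124.  35.] [67 64 57]
side stop [535. 147.  -0.] [153 161 164]
side off [673.  46.  28.] [47 31 24]
side cup [722. 133.  18.] [45 31 21]
side jar [351. 181.  44.] [ 98 107 107]
side bottle [527. 287.  79.] [62 45 28]
slab depth 648 (array([498.7, -66.2]), array([116.6,  90.4], dtype=float32), np.float32(105.9)) 0.017162137502721997
slab colour 598 (array([497.2, -62.9]), array([116.6,  89.7], dtype=float32), np.float32(105.6))
bridge 486 (array([524.1, 115.1]), array([155.6,  38.5], dtype=float32), np.float32(173.0)) 0.03342415803861293
```

Emit:
servo_tool(plan=[[[0.05,0.033,-0.024,0,-0.119],[0.05,0.066,-0.048,0,-0.238],[0.05,0.099,-0.072,0,-0.357],[0.05,0.132,-0.096,0,-0.476],[0.05,0.165,-0.12,0,-0.595],[0.05,0.198,-0.144,0,-0.714],[0.05,0.231,-0.168,0,-0.833],[0.05,0.264,-0.192,0,-0.952],[0.05,0.297,-0.216,0,-1.071],[0.05,0.33,-0.24,0,-1.19],[0.05,0.363,-0.264,0,-1.309],[0.05,0.39,-0.283,0,-1.42]]])

```text
time_s: 1.1
tool_pos: [0.5041, -0.1787, 0.222]
tool_rot: [180.0, -0.1, 105.1]
force: [0.2, -0.3, -0.2]
grip_width: 0.0501
```

```bash
cat >> m.py <<'E'
def to_tool(x,y,z,yaw):
    o=readout.get_obs();a=np.radians(o["tool_rot"][2]);p=np.array(o["tool_pos"]);d=np.array([x,y,z])-p
    print("t",o["time_s"],"pos",p.round(4),"rot",np.round(o["tool_rot"],2),"F",np.round(o["force"],1),"w",o["grip_width"],"q",np.round(o["qpos"],0))
    dy=(yaw-o["tool_rot"][2]+180)%360-180
    print("shift",np.round([np.cos(a)*d[0]+np.sin(a)*d[1],np.sin(a)*d[0]-np.cos(a)*d[1],-d[2],-np.radians(dy)],4))
E
python3 - <<'E'
from m import *
to_tool(.523,-.150,.12,105.4)
E
```

```text
t 1.1 pos [ 0.5041 -0.1787  0.222 ] rot [ 1.8000e+02 -1.3000e-01  1.0514e+02] F [ 0.2 -0.3 -0.2] w 0.05008764957292489 q [ 45.   6. -30.  99.   3.  76.  29.]
shift [ 0.0228  0.0257  0.102  -0.0045]
```

Emit:
servo_tool(plan=[[[0.05,0.012,0.013,0,-0.002],[0.05,0.023,0.026,0,-0.005],[0.05,0.023,0.026,0,-0.005]]])

```text
time_s: 1.35
tool_pos: [0.5248, -0.1449, 0.2218]
tool_rot: [179.9, -0.3, 105.8]
force: [0.9, -0.4, 0.2]
grip_width: 0.0503
```

```bash
python3 - <<'E'
from m import *
to_tool(.523,-.150,.012,105.4)
c=read_camera("wrist");W=cloud(c);im=c["image"].astype(int);Z=W[...,2]
save("w1.png",c["image"])
for lo,hi,n in((.01,.026,"slab"),(.027,.05,"bridge")):
    N,l,s,_=cv2.connectedComponentsWithStats(((Z>lo)&(Z<hi)).astype(np.uint8),connectivity=4)
    for i in range(1,N):
        if s[i,4]>400: print(n,s[i],rect(W[l==i][:,:2]))
E
```

```text
t 1.35 pos [ 0.5248 -0.1449  0.2218] rot [179.92  -0.25 105.82] F [ 0.9 -0.4  0.2] w 0.050308508444689905 q [ 42.   8. -32.  97.   4.  76.  25.]
shift [-0.0044 -0.0032  0.2098  0.0074]
slab [419  19  39  60 444] (array([671.5,  26.4]), array([55.3, 27.1], dtype=float32), np.float32(103.5))
slab [ 203   38   89  110 9199] (array([498.4, -69.5]), array([110. ,  90.1], dtype=float32), np.float32(105.3))
slab [  73  162   85   94 6649] (array([ 387. , -235.8]), array([110. ,  90.7], dtype=float32), np.float32(102.9))
slab [ 245  218  107   59 2188] (array([ 619.8, -252.2]), array([ 88.9, 110.1], dtype=float32), np.float32(56.7))
bridge [ 428   17   56   61 1663] (array([684.1,  29.1]), array([35.1, 44.9], dtype=float32), np.float32(66.5))
```

View pics/w1.png

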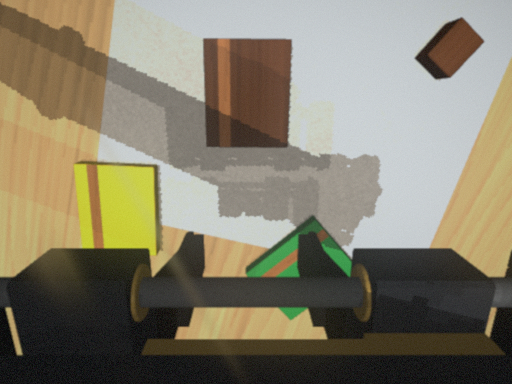

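The wrist view shows the slab centre at pixel (248,93), the offcut at (450,48), and the landing spot behind the slab clear. Lowering behind the slab now.

Emit:
servo_tool(plan=[[[0.05,0,-0.003,0.025,0.004],[0.05,0,-0.006,0.05,0.009],[0.05,0,-0.006,0.075,0.009],[0.05,0,-0.006,0.1,0.009],[0.05,0,-0.006,0.125,0.009],[0.05,0,-0.006,0.15,0.009],[0.05,0,-0.006,0.17,0.009],[0.05,0,-0.006,0.185,0.009],[0.05,0,-0.006,0.197,0.009],[0.05,0,-0.006,0.207,0.009],[0.05,0,-0.006,0.212,0.009],[0.05,0,-0.006,0.212,0.009]]])

```text
time_s: 2.4
tool_pos: [0.5169, -0.149, 0.0088]
tool_rot: [-179.9, -0.2, 105.1]
force: [-0.1, -0.4, 1.2]
grip_width: 0.0498
```

```bash
python3 - <<'E'
from m import *
to_tool(.5145,-.1315,.009,104)
E
```

```text
t 2.4 pos [ 0.5169 -0.149   0.0088] rot [-179.91   -0.23  105.11] F [-0.1 -0.4  1.2] w 0.049763688625423005 q [ 39.  20. -30. 111.  12.  53.  19.]
shift [ 0.0175  0.0023 -0.0002  0.0193]
```

```bash
cat >> m.py <<'E'
J=np.array([.525,.114]);FA=82.7
def R2(d): d=np.radians(d);return np.array([[np.cos(d),-np.sin(d)],[np.sin(d),np.cos(d)]])
def rel(c,ang): print("slab in jig mm",(R2(-FA)@(np.array(c)/1000-J)*1000).round(1),"ang",round(ang-FA,1))
def arc(a,l,th,segs,step=6.):
    """segs: (length mm, final heading deg); slab centre runs along its own heading; yields tool x,y,yaw"""
    out=[]
    for L,t in segs:
        n=max(1,round(L/step));t0=th
        for i in range(n):
            tm=t0+(t-t0)*(i+.5)/n;th=t0+(t-t0)*(i+1)/n
            a+=L/n*np.cos(np.radians(tm));l+=L/n*np.sin(np.radians(tm))
            q=np.array([a,l])-64.5*np.array([np.cos(np.radians(th)),np.sin(np.radians(th))])
            w=J+R2(FA)@q/1000;out.append((*w,FA+th,a,l,th))
    return out
def rows(path):
    o=readout.get_obs();A=o["tool_rot"][2];p=np.array(o["tool_pos"])[:2]
    print(o["time_s"],np.round(o["tool_pos"],4),A)
    for x,y,yaw,a,l,t in path:
        d=R2(-A)@(np.array([x,y])-p);print(np.round([d[0],-d[1],-np.radians((yaw-A+180)%360-180)],3),np.round([a,l,t],1))
E
python3 - <<'E'
from m import *
rows(arc(-185.4,3.1,22.6,[(.1,22.6),(62,-12),(22,-12),(22,0)]))
E
```

```text
2.4 [ 0.5169 -0.149   0.0088] 105.1062626810231
[ 0.017  0.003 -0.003] [-185.3    3.1   22.6]
[ 0.023 -0.001  0.057] [-179.5    5.3   19.1]
[ 0.03  -0.004  0.117] [-173.6    7.2   15.7]
[ 0.037 -0.007  0.178] [-167.6    8.7   12.2]
[ 0.044 -0.009  0.238] [-161.5    9.8    8.8]
[ 0.051 -0.012  0.299] [-155.3   10.6    5.3]
[ 0.058 -0.013  0.359] [-149.1   11.     1.8]
[ 0.065 -0.015  0.419] [-142.9   11.    -1.6]
[ 0.072 -0.015  0.48 ] [-136.8   10.6   -5.1]
[ 0.08  -0.016  0.54 ] [-130.6    9.9   -8.5]
[ 0.087 -0.016  0.601] [-124.5    8.8  -12. ]
[ 0.091 -0.013  0.601] [-119.1    7.6  -12. ]
[ 0.096 -0.009  0.601] [-113.7    6.5  -12. ]
[ 0.1   -0.006  0.601] [-108.4    5.3  -12. ]
[ 0.105 -0.003  0.601] [-103.     4.2  -12. ]
[0.108 0.003 0.548] [-97.6   3.2  -9. ]
[0.111 0.008 0.496] [-92.1   2.5  -6. ]
[0.114 0.014 0.443] [-86.6   2.1  -3. ]
[0.118 0.019 0.391] [-81.1   1.9   0. ]
```

Emit:
servo_tool(plan=[[[0.05,0.008,0.003,0,0],[0.05,0.014,0.003,0,0],[0.05,0.017,0.003,0,0],[0.05,0.023,-0.001,0,0.057],[0.05,0.03,-0.004,0,0.117],[0.05,0.037,-0.007,0,0.178],[0.05,0.044,-0.009,0,0.238],[0.05,0.051,-0.012,0,0.299],[0.05,0.058,-0.013,0,0.359],[0.05,0.065,-0.015,0,0.419],[0.05,0.072,-0.015,0,0.48],[0.05,0.072,-0.015,0,0.48]]])

```text
time_s: 3.4
tool_pos: [0.4835, -0.0818, 0.0097]
tool_rot: [-179.9, -0.2, 77.7]
force: [0.2, -0.0, 0.6]
grip_width: 0.05
```

```bash
cat > look.py <<'E'
from m import *
import sys
def look(name):
    o=readout.get_obs();print("yaw",round(o["tool_rot"][2],2),"z",round(o["tool_pos"][2],4),"F",np.round(o["force"],1))
    q=R2(-FA)@(np.array(o["tool_pos"])[:2]-J)*1000;print("tool in jig",q.round(1),"ang",round(o["tool_rot"][2]-FA,1))
    for n in ("scene","side"):
        c=read_camera(n);im=c["image"].astype(int)
        save(f"{name}_{n}.png",cv2.resize(c["image"][100:300,130:390],(780,600)))
        W=cloud(c);Q=(W[...,:2]-J)*1000@R2(FA)   # world->jig
        Z=W[...,2]
        m=(Z>.011)&(Z<.026)&(im[...,0]-im[...,2]>15)&(Q[...,0]>-260)&(Q[...,0]<-20)&(abs(Q[...,1])<85)
        N,l,s,_=cv2.connectedComponentsWithStats(m.astype(np.uint8),connectivity=4);i=1+s[1:,4].argmax()
        r=rect(W[l==i][:,:2]);print(n,s[i,4],r);rel(r[0],r[2])
        e=Q[l==i];print("  lat pct",np.percentile(e[:,1],[1,99]).round(1),"along",np.percentile(e[:,0],[1,99]).round(1))
if __name__=="__main__": look(sys.argv[1])
E
python3 look.py p1
```

```text
yaw 77.66 z 0.0097 F [ 0.2 -0.   0.6]
tool in jig [-199.4   16.3] ang -5.0
scene 415 (array([507.1,  14. ]), array([91.6, 49.7], dtype=float32), np.float32(170.9))
slab in jig mm [-101.5    5. ] ang 88.2
  lat pct [-39.8  49.5] along [-124.1  -77.4]
side 650 (array([497.5, -13.8]), array([ 92.6, 111.9], dtype=float32), np.float32(77.2))
slab in jig mm [-130.3   11. ] ang -5.5
  lat pct [-34.9  57.5] along [-182.1  -74.1]
```

View pics/p1_scene.png

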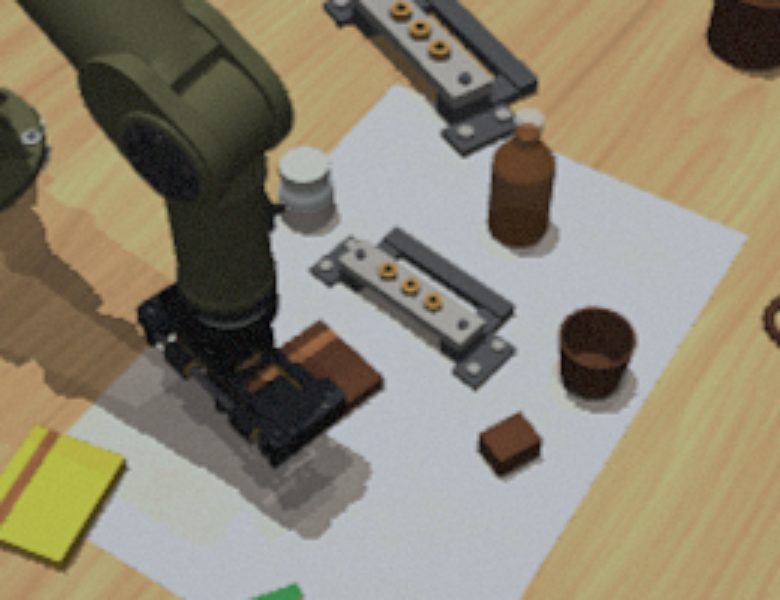

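```bash
python3 - <<'E'
from m import *
rows(arc(-135,10.6,-5.1,[(18,-14),(18,-14),(27,0),(18,0)]))
E
```

```text
3.5 [ 0.4841 -0.083   0.0097] 77.77723799276013
[ 0.007 -0.004  0.055] [-129.     9.9   -8.1]
[ 0.014 -0.007  0.107] [-123.1    8.9  -11. ]
[ 0.02  -0.009  0.158] [-117.3    7.6  -14. ]
[ 0.026 -0.008  0.158] [-111.4    6.2  -14. ]
[ 0.032 -0.008  0.158] [-105.6    4.7  -14. ]
[ 0.038 -0.007  0.158] [-99.8   3.3 -14. ]
[ 0.044 -0.002  0.097] [-93.2   1.8 -10.5]
[0.05  0.003 0.036] [-86.5   0.8  -7. ]
[ 0.057  0.007 -0.025] [-79.8   0.2  -3.5]
[ 0.064  0.01  -0.086] [-73.1  -0.    0. ]
[ 0.07   0.01  -0.086] [-67.1  -0.    0. ]
[ 0.076  0.009 -0.086] [-61.1  -0.    0. ]
[ 0.082  0.009 -0.086] [-55.1  -0.    0. ]
```

Emit:
servo_tool(plan=[[[0.05,0.007,-0.004,0,0.055],[0.05,0.014,-0.007,0,0.107],[0.05,0.02,-0.009,0,0.158],[0.05,0.026,-0.008,0,0.158],[0.05,0.032,-0.008,0,0.158],[0.05,0.038,-0.007,0,0.158],[0.05,0.044,-0.002,0,0.097],[0.05,0.05,0.003,0,0.036],[0.05,0.057,0.007,0,-0.025],[0.05,0.064,0.01,0,-0.086],[0.05,0.064,0.01,0,-0.086]]])

```text
time_s: 4.42
tool_pos: [0.5087, -0.0208, 0.01]
tool_rot: [-180.0, -0.3, 83.0]
force: [0.6, 1.0, 0.4]
grip_width: 0.0498
```

```bash
python3 look.py p2
```

```text
yaw 82.96 z 0.01 F [0.6 1.  0.4]
tool in jig [-135.7   -0.9] ang 0.3
scene 241 (array([522.5,  78.4]), array([91.2, 31.3], dtype=float32), np.float32(172.9))
slab in jig mm [-35.6  -2. ] ang 90.2
  lat pct [-47.2  41.5] along [-50.6 -20.2]
side 557 (array([514. ,  38.1]), array([90.6, 92.5], dtype=float32), np.float32(83.8))
slab in jig mm [-76.7   1.3] ang 1.1
  lat pct [-42.6  45.5] along [-119.3  -32.1]
```

View pics/p2_side.png

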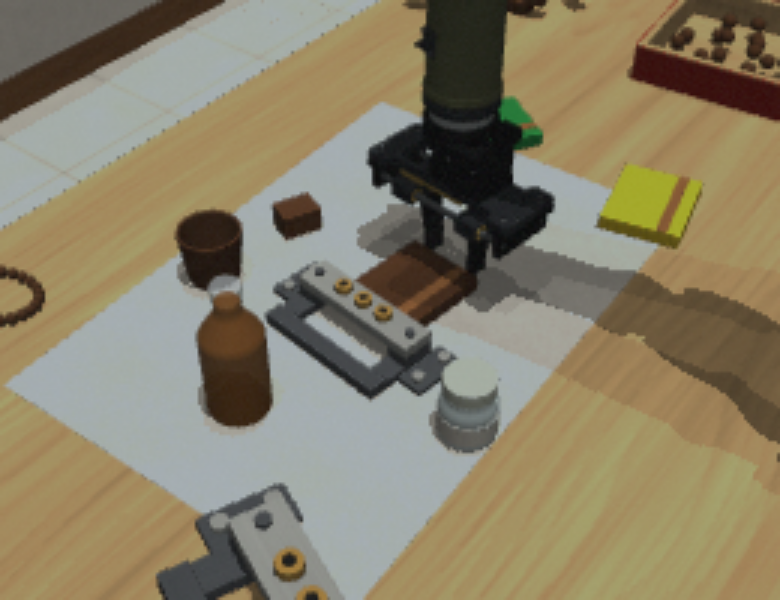

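The side view shows the slab's leading end at the bridge mouth, (385,280), squared up and centred to within 3 mm. The bystanders haven't moved. Pushing straight on.

Emit:
servo_tool(plan=[[[0.05,0.005,0,0,0.003],[0.05,0.01,0,0,0.005],[0.05,0.015,0,0,0.005],[0.05,0.02,0,0,0.005],[0.05,0.025,0,0,0.005],[0.05,0.03,0,0,0.005],[0.05,0.035,0,0,0.005],[0.05,0.04,0,0,0.005],[0.05,0.044,0,0,0.005],[0.05,0.048,0,0,0.005],[0.05,0.051,0,0,0.005],[0.05,0.053,0,0,0.005]]])

```text
time_s: 5.52
tool_pos: [0.5143, 0.0309, 0.0099]
tool_rot: [-179.9, -0.2, 82.4]
force: [-0.7, -0.9, 0.5]
grip_width: 0.0499
```

Emit:
servo_tool(plan=[[[0.05,0.001,0,0,0],[0.05,0.002,0,0,0],[0.05,0.003,0,0,0],[0.05,0.004,0,0,0],[0.05,0.005,0,0,0],[0.05,0.006,0,0,0]]])

```text
time_s: 6.02
tool_pos: [0.5151, 0.0368, 0.0099]
tool_rot: [-179.9, -0.2, 82.4]
force: [0.3, -1.3, -1.3]
grip_width: 0.0501
```

```bash
python3 look.py p3
```

```text
yaw 82.41 z 0.0099 F [ 0.3 -1.3 -1.3]
tool in jig [-77.8  -0. ] ang -0.3
scene 19 (array([500.6,  88.5]), array([14.5, 14.1], dtype=float32), np.float32(154.1))
slab in jig mm [-28.4  21. ] ang 71.4
  lat pct [13.2 26.3] along [-36.4 -20.5]
side 189 (array([517.8,  67.3]), array([89.1, 35.3], dtype=float32), np.float32(171.5))
slab in jig mm [-47.2   1.2] ang 88.8
  lat pct [-41.6  43.9] along [-63.1 -31.1]
```

View pics/p3_scene.png

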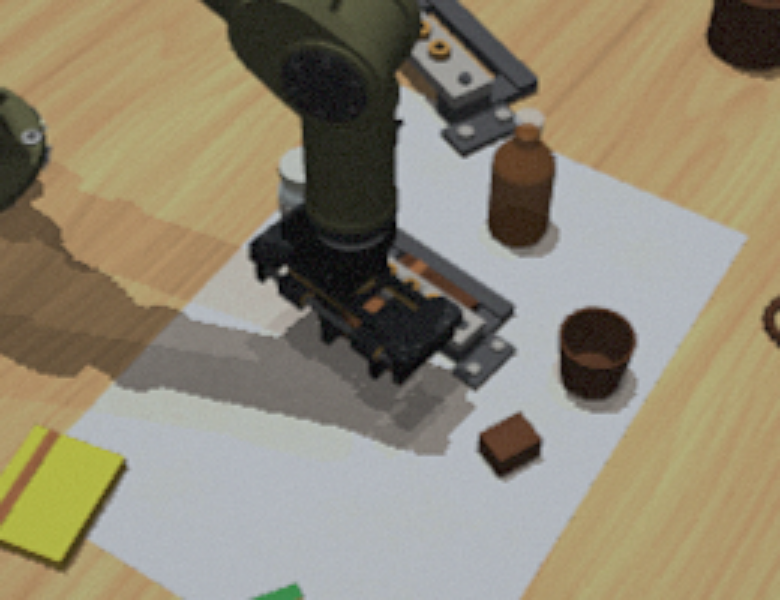

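The slab's front edge now shows behind the bridge at (440,275), nearly at the stop, and the force is still low. I'll creep forward until the force rises.

Emit:
servo_tool(plan=[[[0.05,0.001,0,0,-0.002],[0.05,0.002,0,0,-0.005],[0.05,0.003,0,0,-0.005],[0.05,0.003,0,0,-0.005]]])

```text
time_s: 6.45
tool_pos: [0.5159, 0.0375, 0.01]
tool_rot: [-179.9, -0.0, 82.7]
force: [0.8, -6.9, -0.2]
grip_width: 0.0495
```

Emit:
servo_tool(plan=[[[0.05,0.001,0,0,0],[0.05,0.002,0,0,0],[0.05,0.002,0,0,0]]])

```text
time_s: 6.7
tool_pos: [0.516, 0.0375, 0.01]
tool_rot: [-179.9, 0.1, 82.6]
force: [-0.6, -5.9, 1.9]
grip_width: 0.0499
```

Emit:
servo_tool(plan=[[[0.05,0.002,0,0,0],[0.05,0.004,0,0,0],[0.05,0.006,0,0,0],[0.05,0.006,0,0,0]]])

```text
time_s: 7.03
tool_pos: [0.5162, 0.0377, 0.01]
tool_rot: [-179.8, 0.6, 82.6]
force: [-1.3, -13.3, 3.9]
grip_width: 0.0505
```

```bash
python3 - <<'E'
from m import *
o=readout.get_obs();print(o["tool_pos"],o["force"],o["wrist_torque"])
a=read_camera("scene")["image"][150:240,225:345];b=read_camera("side")["image"][170:260,195:315]
save("p4.png",np.hstack([cv2.resize(x,(400,300),interpolation=cv2.INTER_CUBIC) for x in(a,b)]))
E
```

```text
[0.5162159  0.03770762 0.00999885] [ -1.32100445 -13.3095332    3.89113699] [-3.02385524  0.36774098  0.30839295]
```

View pics/p4.png

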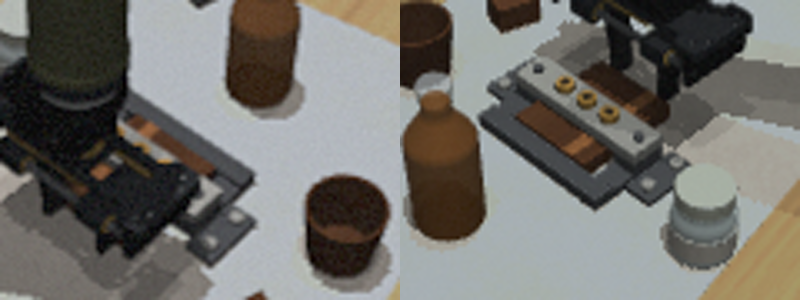

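The side half shows the slab's end flush along the stop bar, from (520,118) to (580,160). The force rises with no movement, so it is seated. Backing off, then up and away.

Emit:
servo_tool(plan=[[[0.05,-0.002,0,0,0],[0.05,-0.006,0,0,0],[0.05,-0.015,0,0,0],[0.05,-0.03,0,0,0],[0.05,-0.045,0,0,0],[0.05,-0.045,0,-0.01,0],[0.05,-0.045,0,-0.03,0],[0.05,-0.055,0,-0.06,0],[0.05,-0.075,0,-0.09,0],[0.05,-0.1,0,-0.12,0],[0.05,-0.13,0,-0.15,0],[0.05,-0.13,0,-0.15,0]]])

```text
time_s: 8.13
tool_pos: [0.5032, -0.0954, 0.1681]
tool_rot: [179.5, 0.8, 82.2]
force: [0.5, -0.1, -0.1]
grip_width: 0.0499
```

Emit:
servo_tool(plan=[[[0.05,-0.02,0,-0.01,0],[0.05,-0.04,0,-0.02,0],[0.05,-0.06,0,-0.03,0],[0.05,-0.06,0,-0.03,0]]])

```text
time_s: 8.47
tool_pos: [0.4956, -0.1583, 0.2017]
tool_rot: [179.3, 0.9, 81.9]
force: [1.0, -0.8, 0.0]
grip_width: 0.0501
```

```bash
python3 - <<'E'
from m import *
o=readout.get_obs();print(o["time_s"],o["tool_pos"],o["force"])
ims=[]
for n,sl in(("scene",np.s_[140:260,190:350]),("side",np.s_[150:270,195:355])):
    c=read_camera(n);ims.append(cv2.resize(c["image"][sl],(400,300),interpolation=cv2.INTER_CUBIC))
    c0=np.load(n+".npy",allow_pickle=True).item()
    W=cloud(c);Q=(W[...,:2]-J)*1000@R2(FA);Z=W[...,2];im=c["image"].astype(int)
    br=(im[...,0]-im[...,2]>18)&(Z>.01)&(Z<.026)&(abs(Q[...,1])<60)
    for nm,lo,hi in(("out",-90,-19),("in",19,44)):
        e=Q[br&(Q[...,0]>lo)&(Q[...,0]<hi)];print(n,nm,len(e),rect(e/1000),np.percentile(e,[1,99],axis=0).round(1).tolist())
    m=(Z>.027)&(Z<.05)&(abs(Q[...,0])<40)&(abs(Q[...,1])<90);print(" bridge",rect(W[m][:,:2]))
    for k,p in dict(bottle=(567,241),jar=(365,160),cup=(700,155),off=(680,30)).items():
        f=[np.nanmedian(V[(np.hypot(V[...,0]-p[0]/1000,V[...,1]-p[1]/1000)<.06)&(V[...,2]>.022)],0)[:2]*1000 for V in(cloud(c0),W)]
        print(" ",k,"moved",(f[1]-f[0]).round(1))
save("p5.png",np.hstack(ims))
E
```

```text
8.4667 [ 0.49563612 -0.15832726  0.20166125] [ 0.96378541 -0.83748134  0.02263771]
scene out 447 (array([-43.3,  -4.1]), array([48.5, 91.8], dtype=float32), np.float32(90.0)) [[-66.2, -48.9], [-19.7, 39.4]]
scene in 123 (array([34.5, -4.2]), array([91.1, 18.1], dtype=float32), np.float32(91.0)) [[26.4, -48.6], [43.4, 39.8]]
 bridge (array([526.7, 112.2]), array([152.8,  40. ], dtype=float32), np.float32(173.6))
  bottle moved [ 0.2 -0.2]
  jar moved [0.1 0.7]
  cup moved [ 0.3 -0.8]
  off moved [-0.3 -1.1]
side out 217 (array([-47.5,  -1.1]), array([90.9, 34.5], dtype=float32), np.float32(90.6)) [[-64.4, -43.7], [-30.6, 43.5]]
side in 185 (array([31.5, -0.8]), array([24.9, 91.3], dtype=float32), np.float32(89.9)) [[19.2, -44.4], [43.6, 43.9]]
 bridge (array([523.4, 115. ]), array([155. ,  40.2], dtype=float32), np.float32(174.1))
  bottle moved [-0.1  0.1]
  jar moved [-0.4 -0. ]
  cup moved [-0.  -0.2]
  off moved [ 0.6 -0.6]
```

View pics/p5.png

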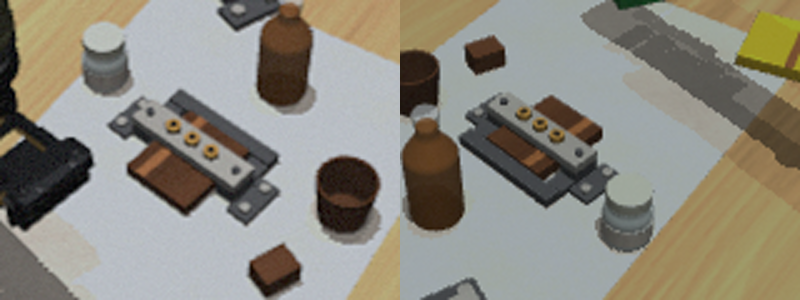

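The slab sits flush against the stop bar in both halves, scene (230,150) and side (520,160). About 47 mm sticks out before the bridge, it is square to within 1°, the bystanders haven't moved, and the hand is clear. Handing in.

```bash
python3 -c "
from cell import env;print(env.sign_off())"
```

```text
the job is handed in; nothing more can be done
None
```

I pushed the dark slab flat along the table with two spread fingertips on its rear end, on an S-shaped path that squared and centred it. It went in under the smaller jig's bridge until it met the stop. I then backed the hand off and raised it, and handed in at about 8.5 s.

What the last checks showed:
- **Seating:** at the stop the force rose to about 13 N with almost no further movement. The slab's rear edge then measured 64–66 mm before the jig's origin (65 expected), so about 47 mm sticks out. The front edge measured about 43.5 mm beyond the origin; the stop face is at 45 mm, but this check only counted points up to 44 mm.
- **Squareness:** the slab's angle measured within about 1° of the jig, which is about what these views can resolve.
- **Bystanders:** the bottle, jar, cup and offcut each moved no more than about 1 mm, which is measurement noise.
- **Disagreement:** the scene and side cameras differ by about 3 mm on the jig and the slab's sideways position (4 mm and 1 mm off centre). Either way the slab is inside the opening.

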